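Set the headlamp-levelling thumbwheel on a buggy's dash fascia

ROBOT

A 7-joint arm with a two-finger parallel gripper is mounted at the origin on the work surface. World frame = base frame: x ahead of the robot, y to its left, z up, the work surface at z = 0. Lengths are in m, angles in rad, forces in N, time in s.
With the tool pointing down it reaches from about 0.425 to 0.925 m from the base axis. Payload 6.8 kg.
Tool frame: the origin (TCP) lies midway between the tips of the shut fingers; the grasp point (between the pads) lies 19 mm behind it; z points along the fingers, x is the direction in which the jaws open and shut, and the axes are right-handed (so a half turn about z gives the same grasp; the last joint's range is limited). The gripper opens to 85 mm and grips with 20 to 120 N. Pads are 22 mm wide; open, the fingers measure 114 mm over their backs; the gripper's body (76 mm by 85 mm) begins 54 mm behind the grasp point. The pads swing forward as they close: fully open they stand 13 mm farther back than shut.
Start: joints at [1.076, 0.477, 0.022, 1.555, -0.011, 1.109, -0.083], TCP at [0.255, -0.625, 0.231] pointing down, gripper open.
Joint ranges: [-2.96, 2.96], [-0.34, 2.1], [-1.41, 1.46], [0.24, 2.44], [-1.37, 4.51], [0.17, 1.92], [-2.96, 2.96]. Speed limits (rad/s): [2.39, 2.39, 3.14, 3.14, 3.14, 3.14, 3.14].

INTERFACE

Orientations are given as a unit quaternion [w, x, y, z].
In Python, from station import bot, imaging, nets gives the robot as it stands. The module is installed in compiled form; this text tells all that it offers.
- The arm moves only by the tool apply_moves, never from a script. Its argument "moves" is text: rows parted by semicolons, each of 7 numbers parted by spaces: the gripper command: -1 is fully open, 1 is shut, values between are in proportion, then the shift along the tool's x, y, z normalised to -1 to 1, where 1 is 120 mm, then the turn, a rotation vector about the tool's x, y, z normalised to -1 to 1, where 1 is 4 degrees. In form: hand dx dy dz rx ry rz; .... A call has 1 to 12 rows; each row shifts and turns the commanded pose from where the row before left it, along the tool's axes as they then stand; what a row does not reach is not made up. A row lasts 1/12 s, in which the tool goes at most 41.7 mm and 7.16 degrees, less where a joint would pass 70% of its speed; a pose out of reach is approached as far as the arm can. A call with a number of a shift or a turn outside -1 to 1 is refused whole. A call with a gripper value outside its range is refused whole. The fingers move at their own pace and stop on an object; "force" is the grip in N (left out, the last holds). Time passes only in rows, so rows that do not move let the fingers close. It gives the time, the measured TCP pose, the force and the opening at its end, in the units of the state.
- bot.get_obs(): the state, without advancing time (a new reading comes with each control period).
- imaging.read_camera(name): name is "side" or "top"; returns a dict with "image" (400x640x3 uint8, red, green, blue), "fx", "fy", "cx", "cy" (pixels), "view" (4x4, takes a point from world to camera coordinates). Camera axes: x right, y down, z forward; pixel columns grow to the right and rows downward; lengths in m; the calibration is good to about 2 mm. A picture is of the moment at which its call begins. There is no depth.
- bot.hand_in(): hands the job in, once; it reports no verdict.
Trained networks look in a picture, given as the dict that the camera call returned (one of the last four; its "shot" number tells which), for a name from the list of things; names that differ only in an ending like _2 or _b are one class to them, and where a whole thing is asked for, a point or a joint stands for the part that bears it (a point fixed in the world has none). Each returns a list of dicts, best first, with "score" (0 to 1); they miss things now and then, are a little off and sometimes report something else, mostly with a low value. They report only what shows in the picture. A call takes as long as a camera call.
- nets.spot_in(picture, name): "rect" ([left, top, right, bottom] in pixels, round what is visible of it).
- nets.outline_of(picture, name): "region" (400x640 bool, what is visible of it) and "rect" ([left, top, right, bottom] in pixels, round what is visible of it).
- nets.spot_point(picture, name): "location" ([column, row] in pixels: a listed point, or the origin of a listed thing).
The state is a dict: "t": time; "q": joint angles; "joint_vel": joint speeds; "joint_torque": joint torques, N m; "eef_pos": TCP position; "tool_rot": TCP orientation; "contact_force": force on the tool from outside, world axes, zero at the start; "torque": the same for the moment, N m; "gripper_width": opening from 0.0 (shut) to 1.0 (fully open).
Only numpy, scipy, OpenCV 4.12 (cv2) and the standard library are available. Lean on these libraries where they do the work, as an engineer would, in place of code of your own. Each camera call takes 0.05 s, during which the arm holds its last target.

TASK

The buggy's dash fascia lies on the bench for its check. With a fingertip, roll the wide headlamp-levelling thumbwheel in its slot towards the row of rocker switches until it reaches its stop, and take the finger away. Leave the narrow dimmer thumbwheel as it is.

Things in the scene. Friction and masses are not known exactly. Their poses are not given: they have to be found in the camera images.
- level_unit: Wide wheel's fixed grey bezel, 76 (x) x 38 x 4 mm, on a fixed black fascia (top 60 mm over the bench, parts on it under 25 mm tall). Origin: centre of the underside, z up, +x to the row of 4 rockers at the fascia's far edge. Slot 52 x 20 mm, centred. Black ribbed wheel: radius 28, 16 mm wide, axle along y 12 mm below the origin, so its rim's top is 16 mm above it. Sprung axle: sinks 5 mm, 1 to 7 N
- level_wheel (a joint): Turn of the wide wheel, rad, stops at 0 and 1.4; grows as the rim's top moves to the rockers (+x of its bezel); 28 mm of rim travel per rad. Rolls by friction under a fingertip pressed on its top (2 to 7 N) and dragged; resists with 0.7 N at the rim, stays where left. A white index rib on the rim is (value - 0.7) rad from the top: 18 mm before it at 0, 18 mm past it, rockers' side, at 1.4.
- dim_unit: Bezel of the narrow dimmer wheel, not to be turned: fixed grey plate 64 (x) x 22 x 4 mm with a 42 x 9 mm slot, beside the wide one (80 to 100 mm between centres along y, on either side of it), same axes, origin at the centre of its underside. Its ribbed black wheel is 6 mm wide, radius 22 mm, and stands 13 mm above the origin.
- dim_wheel_mark (a point): White index rib on the rim of the narrow dimmer wheel, 22 mm from its axle; it moves only when that wheel is turned or pressed.

How it is judged:
By the outcome, as a careful person would: the job done as asked, in the order asked, and still so for the second after the job is handed in, with the robot touching nothing.
It also fails if it takes over 32 s, if anything falls off the work surface, if the arm or the gripper's body presses on something with over 40 N, if the wrist force passes 120 N, or if a joint passes its speed limit or range.

## Working session

There is one attempt and no reset: what is moved stays moved. The work goes in short steps, Python scripts to look and compute and a tool call to move; the robot and the scene stay as the last step left them, time stands still between calls to the robot, and variables do not carry over. Pictures are saved under pics/ and viewed, and the job is handed in when it is done.

Besides the shell and the picture viewer there is one more tool, called after ">>>" by a JSON object that holds its "method" and its "body". apply_moves: Moves the arm, as the interface text tells. Scaled input: -1 to 1 covers 120 mm each way for a shift and 4 degrees each way for a turn. Its arguments: {"type":"object","properties":{"moves":{"type":"string"},"force":{"type":"number"}},"required":["moves"]}

```bash
mkdir -p pics; cat > h.py <<'E'
import numpy as np, cv2
from station import bot, imaging, nets
def ray(p,uv):
    V=np.array(p["view"]);R=V[:3,:3];t=V[:3,3]
    d=R.T@np.array([(uv[0]-p["cx"])/p["fx"],(uv[1]-p["cy"])/p["fy"],1]);return -R.T@t,d
def atz(p,uv,z):
    c,d=ray(p,uv);return c+d*(z-c[2])/d[2]
def tri(p1,a,p2,b):
    c1,d1=ray(p1,a);c2,d2=ray(p2,b)
    A=np.stack([d1,-d2],1);s=np.linalg.lstsq(A,c2-c1,rcond=None)[0]
    x,y=c1+d1*s[0],c2+d2*s[1];return (x+y)/2,np.linalg.norm(x-y)
def proj(p,x):
    V=np.array(p["view"]);c=V[:3,:3]@x+V[:3,3];return np.array([p["cx"]+p["fx"]*c[0]/c[2],p["cy"]+p["fy"]*c[1]/c[2]])
E
python3 - <<'E'
from h import *
o=bot.get_obs();print({k:np.round(o[k],3).tolist() for k in o})
P={}
for n in("top","side"):
    p=imaging.read_camera(n);P[n]=p;cv2.imwrite(f"pics/{n}0.png",p["image"][:,:,::-1])
    c,d=ray(p,(320,200));print(n,c,d,p["fx"])
    for nm in("level_unit","dim_unit","level_wheel","dim_wheel_mark"):
        print(nm,[(np.round(r["rect"]).tolist(),round(r["score"],2)) for r in nets.spot_in(p,nm)][:2],[(np.round(r["location"],1).tolist(),round(r["score"],2)) for r in nets.spot_point(p,nm)][:2])
E
```

```text
{'t': 0.0, 'q': [1.076, 0.478, 0.022, 1.556, -0.012, 1.109, -0.083], 'joint_vel': [-0.0, -0.001, 0.002, -0.0, -0.0, 0.001, 0.001], 'joint_torque': [0.0, -59.646, 1.608, -28.119, 0.012, 0.009, 0.0], 'eef_pos': [0.254, -0.625, 0.23], 'tool_rot': [-0.0, 0.83, -0.558, -0.001], 'contact_force': [-0.237, -0.183, 0.605], 'torque': [-0.061, -0.01, 0.016], 'gripper_width': 1.0}
top [0.45725187 0.03795571 0.73101184] [ 0.14586283 -0.01237934 -0.98927849] 405.2428386346689
level_unit [([302.0, 209.0, 329.0, 258.0], 0.85)] [([316.7, 231.3], 0.89)]
dim_unit [([254.0, 214.0, 266.0, 260.0], 0.94)] [([261.1, 236.0], 0.66)]Traceback (most recent call last):
  File "<stdin>", line 8, in <module>
ValueError: it knows: dim_unit, dim_wheel_mark, level_unit
```

```bash
python3 - <<'E'
from h import *
P={}
for n in("top","side"):
    p=imaging.read_camera(n);P[n]=p
    im=p["image"][:,:,::-1];cv2.imwrite(f"pics/{n}0.png",im)
    c,d=ray(p,(320,200));print(n,c,d,p["fx"])
    for nm in("level_unit","dim_unit","dim_wheel_mark"):
        r=nets.spot_in(p,nm) if nm!="dim_wheel_mark" else []
        q=nets.spot_point(p,nm)
        print(nm,[(np.round(r["rect"]).tolist(),round(r["score"],2)) for r in r][:2],[(np.round(r["location"],1).tolist(),round(r["score"],2)) for r in q][:2])
        if q: P[n,nm]=q[0]["location"]; print(atz(p,q[0]["location"],.06))
    u,v=map(int,P[n,"level_unit"]) if (n,"level_unit") in P else (320,200)
    cr=im[max(0,v-60):v+60,max(0,u-100):u+60]
    cv2.imwrite(f"pics/{n}0z.png",cv2.resize(cr,None,fx=5,fy=5,interpolation=cv2.INTER_CUBIC)); print("crop origin",max(0,u-100),max(0,v-60))
for nm in("level_unit","dim_unit","dim_wheel_mark"):
    if ("top",nm) in P and ("side",nm) in P: print(nm,tri(P["top"],P["top",nm],P["side"],P["side",nm]))
E
```

```text
top [0.45725187 0.03795571 0.73101184] [ 0.14586283 -0.01237934 -0.98927849] 405.2428386346689
level_unit [([303.0, 208.0, 327.0, 256.0], 0.87)] [([316.1, 228.4], 0.68)]
[0.50861664 0.03598948 0.06      ]
dim_unit [([253.0, 214.0, 266.0, 254.0], 0.8)] [([263.5, 235.8], 0.81)]
[0.49618844 0.12283914 0.06      ]
dim_wheel_mark [] [([256.6, 232.2], 0.52)]
[0.50210243 0.13437032 0.06      ]
crop origin 216 168
side [ 0.18826088 -0.3813244   0.43216956] [ 0.56525329  0.62494579 -0.53904233] 423.29857791946654
level_unit [([256.0, 207.0, 311.0, 236.0], 0.83)] [([282.9, 221.9], 0.91)]
[0.49625238 0.04299794 0.06      ]
dim_unit [([228.0, 190.0, 265.0, 210.0], 0.55)] [([249.9, 200.6], 0.59)]
[0.49363333 0.12666956 0.06      ]
dim_wheel_mark [] []
crop origin 182 161
level_unit (array([0.50269496, 0.03986725, 0.0598085 ]), np.float64(0.014151452326329764))
dim_unit (array([0.49433532, 0.12377823, 0.06127958]), np.float64(0.00418341116582403))
```

View pics/top0.png

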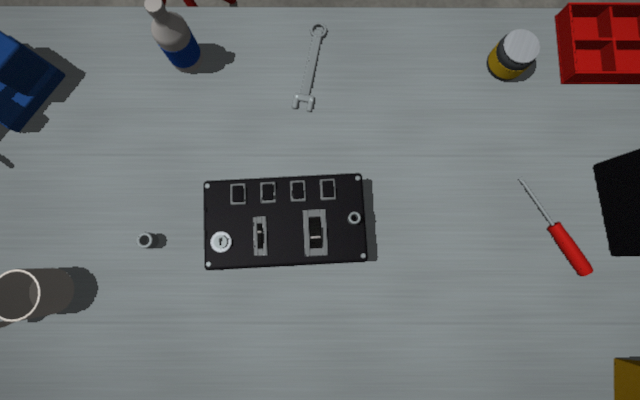

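View pics/side0.png

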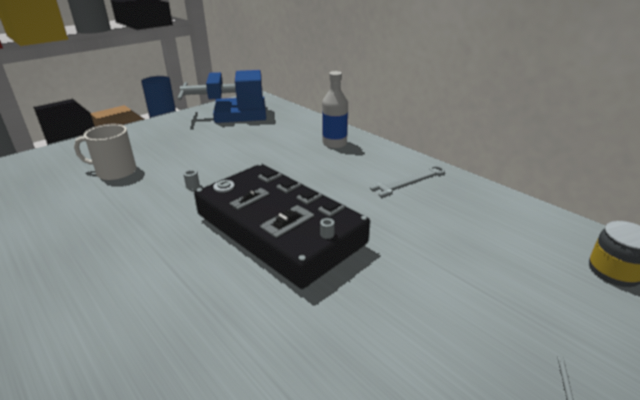

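View pics/top0z.png

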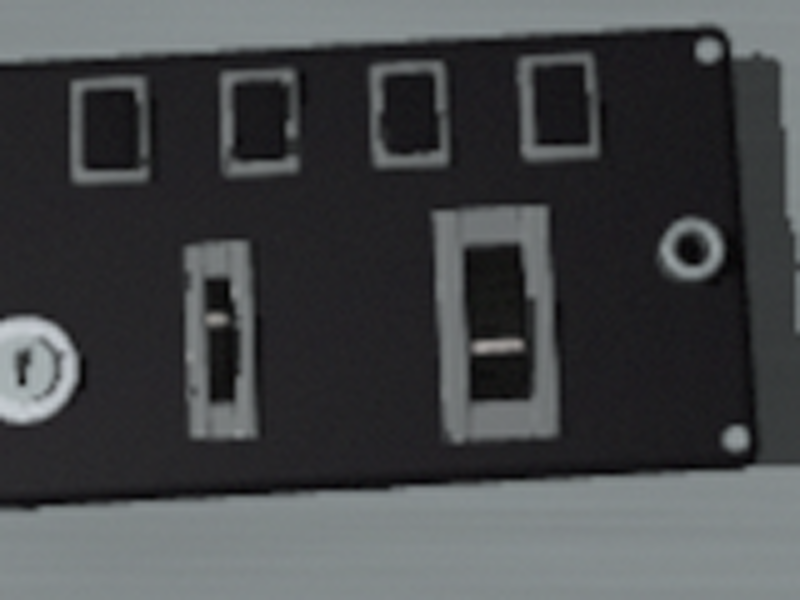

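View pics/side0z.png

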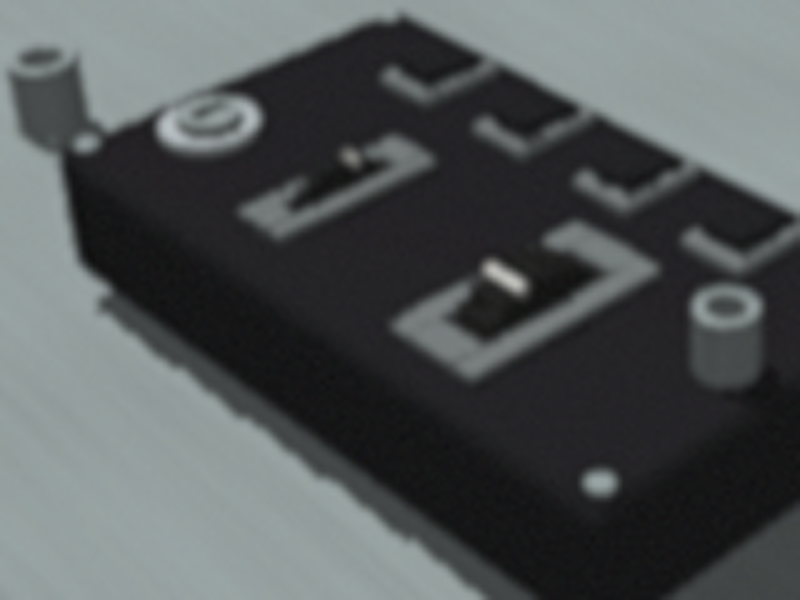

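```bash
cat > fit.py <<'E'
from h import *
from scipy.optimize import least_squares
T=imaging.read_camera("top");S=imaging.read_camera("side")
t=np.array([(549,207),(433,210),(446,442),(557,440)])/5+[215.6,167.6]
s=np.array([(660,267),(575,222),(390,325),(472,382)])/5+[181.6,160.6]
# order: +x-y, +x+y, -x+y, -x-y
L=np.array([(38,-19,4),(38,19,4),(-38,19,4),(-38,-19,4)])/1000
for i in range(4): print(np.round(tri(T,t[i],S,s[i])[0],4),np.round(tri(T,t[i],S,s[i])[1],4),atz(T,t[i],.064).round(4),atz(S,s[i],.064).round(4))
def W(q,L): c,s_=np.cos(q[2]),np.sin(q[2]); return L@np.array([[c,s_,0],[-s_,c,0],[0,0,1]])+[q[0],q[1],.06]
for use in("T","S","TS"):
    f=lambda q:np.concatenate([(proj(T,w)-a) for w,a in zip(W(q,L),t)]*("T" in use)+[(proj(S,w)-a) for w,a in zip(W(q,L),s)]*("S" in use))
    r=least_squares(f,[.5,.04,0]);print(use,r.x,np.degrees(r.x[2]),np.abs(r.fun).max())
q=r.x
rt=np.array((498,346))/5+[215.6,167.6];rs=np.array((505,275))/5+[181.6,160.6]
print("rib",tri(T,rt,S,rs))
for v in(0,.2,.4,.5,.6,.7): 
    a=v-.7; w=W(q,np.array([[.028*np.sin(a),0,-.012+.028*np.cos(a)]]))[0]; print(v,w.round(4),proj(T,w)-rt,proj(S,w)-rs)
E
python3 fit.py
```

```text
[0.5398 0.0211 0.0652] 0.0014 [0.5405 0.0206 0.064 ] [0.5403 0.0228 0.064 ]
[0.5386 0.0598 0.0637] 0.0022 [0.5394 0.0591 0.064 ] [0.5373 0.0599 0.064 ]
[0.4628 0.0547 0.0636] 0.0011 [0.4632 0.0543 0.064 ] [0.462  0.0544 0.064 ]
[0.4641 0.018  0.0623] 0.0004 [0.464  0.0181 0.064 ] [0.463  0.0161 0.064 ]
T [0.50179279 0.03804987 0.04306508] 2.4674474981094954 0.6536103388809806
S [0.50059621 0.03827791 0.06979313] 3.99885180977099 0.4668216772981282
TS [0.50122343 0.03827954 0.05450625] 3.1229779685770147 0.7819920439024202
rib (array([0.49337455, 0.03778807, 0.07563088]), np.float64(0.0011722960609471277))
0 [0.4832 0.0373 0.0694] [0.081109  6.7865597] [-4.63241999  6.25360309]
0.2 [0.4878 0.0375 0.0726] [-0.06543309  3.84814535] [-2.37169535  3.19188045]
0.4 [0.493  0.0378 0.0747] [-0.23054292  0.58845226] [0.18847804 0.53856827]
0.5 [0.4957 0.038  0.0754] [-0.31781244 -1.11730752] [ 1.54556003 -0.59915619]
0.6 [0.4984 0.0381 0.0759] [-0.40693183 -2.84833495] [ 2.93412743 -1.59501066]
0.7 [0.5012 0.0383 0.076 ] [-0.49689693 -4.58512514] [ 4.33902567 -2.43927212]
```

```bash
python3 - <<'E'
from h import *
T=imaging.read_camera("top")
print(proj(T,np.array(bot.get_obs()["eef_pos"])))
for uv in [(600,165),(612,255),(614,358),(640,400),(640,150)]: print(uv,atz(T,uv,0.0),atz(T,uv,.15))
cv2.imwrite("pics/r.png",cv2.resize(T["image"][130:,470:,::-1],None,fx=2.2,fy=2.2))
E
```

```text
[890.67653179 438.95520877]
(600, 165) [ 0.63179695 -0.48929763  0.        ] [ 0.59598116 -0.38110786  0.15      ]
(612, 255) [ 0.46677205 -0.49424523  0.        ] [ 0.46481856 -0.38504024  0.15      ]
(614, 358) [ 0.29043287 -0.47922397  0.        ] [ 0.3246633  -0.37310127  0.15      ]
(640, 400) [ 0.22212772 -0.51636817  0.        ] [ 0.27037403 -0.40262366  0.15      ]
(640, 150) [ 0.66059498 -0.56676498  0.        ] [ 0.61886998 -0.4426793   0.15      ]
```

View pics/r.png

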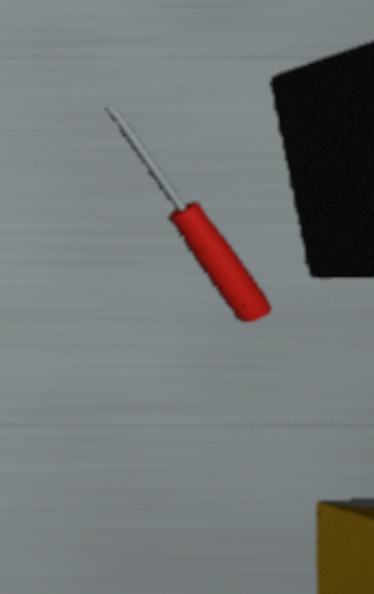

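>>> {"method": "apply_moves", "body": {"moves": "1 0 0 -0.33 0 0 0.95; 1 0 0 -0.33 0 0 0.95; 1 0 0 -0.33 0 0 0.95; 1 0 0 0 0 0 0.95; 1 0 0 0 0 0 0.95; 1 0 0 0 0 0 0", "force": 40}}

```text
t: 1.55
eef_pos: [0.2548, -0.6253, 0.3511]
tool_rot: [0.0, 0.726, -0.688, 0.001]
contact_force: [0.4, 0.1, -0.8]
gripper_width: 0.14
```

>>> {"method": "apply_moves", "body": {"moves": "1 -0.226 -0.164 0 0 0 0; 1 -0.226 -0.164 0 0 0 0; 1 -0.226 -0.164 0 0 0 0; 1 -0.226 -0.164 0 0 0 0; 1 -0.226 -0.164 0 0 0 0; 1 -0.226 -0.164 0 0 0 0; 1 -0.226 -0.164 0 0 0 0; 1 -0.226 -0.164 0 0 0 0; 1 0 0 0 0 0 0"}}

```text
t: 2.3
eef_pos: [0.4049, -0.3927, 0.3498]
tool_rot: [-0.002, 0.731, -0.683, -0.001]
contact_force: [0.4, 0.0, -0.3]
gripper_width: 0.001
```

>>> {"method": "apply_moves", "body": {"moves": "1 -0.3 -0.077 0 0 0 0; 1 -0.3 -0.077 0 0 0 0; 1 -0.3 -0.077 0 0 0 0; 1 -0.3 -0.077 0 0 0 0; 1 -0.3 -0.077 0 0 0 0; 1 -0.3 -0.077 0 0 0 0; 1 -0.3 -0.077 0 0 0 0; 1 -0.3 -0.077 0 0 0 0; 1 -0.3 -0.077 0 0 0 0; 1 -0.3 -0.077 0 0 0 0; 1 -0.3 -0.077 0 0 0 0; 1 0 0 0 0 0 0"}}

```text
t: 3.3
eef_pos: [0.4799, 0.0093, 0.3501]
tool_rot: [-0.001, 0.731, -0.683, -0.001]
contact_force: [-0.0, -0.0, -0.2]
gripper_width: 0.002
```

>>> {"method": "apply_moves", "body": {"moves": "1 -0.23 -0.074 0.2 0 0 0; 1 0 0 0.33 0 0 0; 1 0 0 0.33 0 0 0; 1 0 0 0.33 0 0 0; 1 0 0 0.33 0 0 0; 1 0 0 0.33 0 0 0; 1 0 0 0.12 0 0 0; 1 0 0 0 0 0 0; 1 0 0 0 0 0 0"}}

```text
t: 4.05
eef_pos: [0.4864, 0.029, 0.1132]
tool_rot: [0.001, 0.727, -0.687, -0.001]
contact_force: [0.2, 0.4, 0.0]
gripper_width: -0.0
```

```bash
cat > look.py <<'E'
import sys
from h import *
k=sys.argv[1]
o=bot.get_obs();print(np.round(o["eef_pos"],4),np.round(o["contact_force"],2),o["t"])
S=imaging.read_camera("side");T=imaging.read_camera("top")
a=cv2.resize(S["image"][150:270,190:350,::-1],None,fx=5,fy=5,interpolation=cv2.INTER_CUBIC)
b=cv2.resize(T["image"][168:288,226:386,::-1],None,fx=5,fy=5,interpolation=cv2.INTER_CUBIC)
a=cv2.convertScaleAbs(a,alpha=1.5,beta=10)
cv2.imwrite(f"pics/s{k}.png",a);cv2.imwrite(f"pics/t{k}.png",b)
print("tcp px side zoom",(proj(S,np.array(o["eef_pos"]))-[189.6,149.6])*5)
E
python3 look.py 1
```

```text
[0.4864 0.029  0.1132] [0.24 0.39 0.03] 4.05
tcp px side zoom [459.78994988 242.56197139]
```

View pics/s1.png

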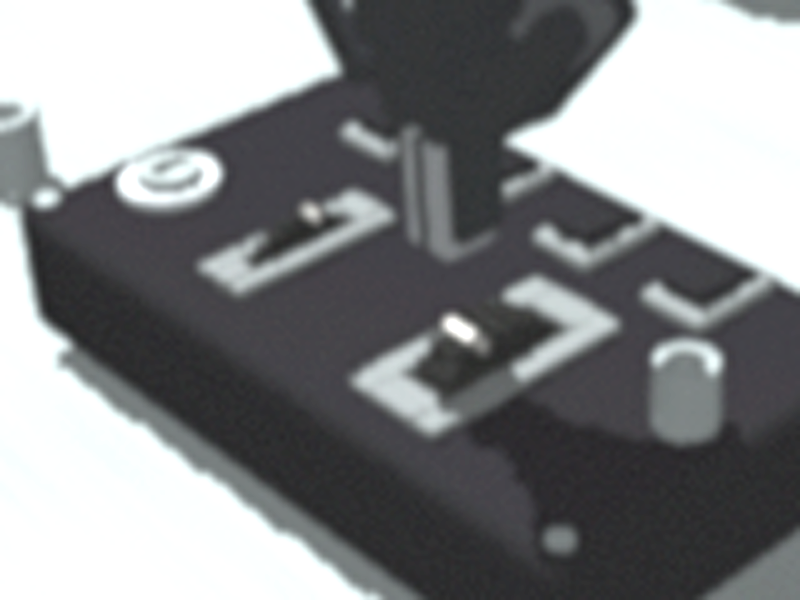

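>>> {"method": "apply_moves", "body": {"moves": "1 -0.07 -0.02 0 0 0 0; 1 0 0 0.14 0 0 0; 1 0 0 0.14 0 0 0; 1 0 0 0 0 0 0; 1 0 0 0 0 0 0"}}

```text
t: 4.57
eef_pos: [0.4891, 0.0383, 0.0808]
tool_rot: [-0.0, 0.727, -0.687, 0.0]
contact_force: [-0.6, -0.6, 1.2]
gripper_width: 0.0
```

>>> {"method": "apply_moves", "body": {"moves": "1 0 0 0.02 0 0 0; 1 0 0 0.02 0 0 0; 1 0 0 0.02 0 0 0; 1 0 0 0 0 0 0; 1 0 0 0 0 0 0"}}

```text
t: 4.98
eef_pos: [0.4892, 0.0379, 0.0733]
tool_rot: [-0.0, 0.726, -0.687, 0.0]
contact_force: [0.3, 0.5, 3.4]
gripper_width: 0.0
```

>>> {"method": "apply_moves", "body": {"moves": "1 0 0 0.006 0 0 0; 1 0 -0.03 0 0 0 0; 1 0 -0.03 0 0 0 0; 1 0 -0.03 0 0 0 0; 1 0 -0.03 0 0 0 0; 1 0 -0.03 0 0 0 0; 1 0 -0.03 0 0 0 0; 1 0 0 0 0 0 0; 1 0 0 0 0 0 0"}}

```text
t: 5.73
eef_pos: [0.5115, 0.0391, 0.0724]
tool_rot: [-0.001, 0.726, -0.687, 0.0]
contact_force: [1.9, -0.0, 3.8]
gripper_width: -0.002
```

```bash
python3 look.py 2
```

```text
[0.5115 0.0391 0.0724] [ 1.89 -0.01  3.81] 5.7333
tcp px side zoom [512.25587041 313.45834539]
```

View pics/s2.png

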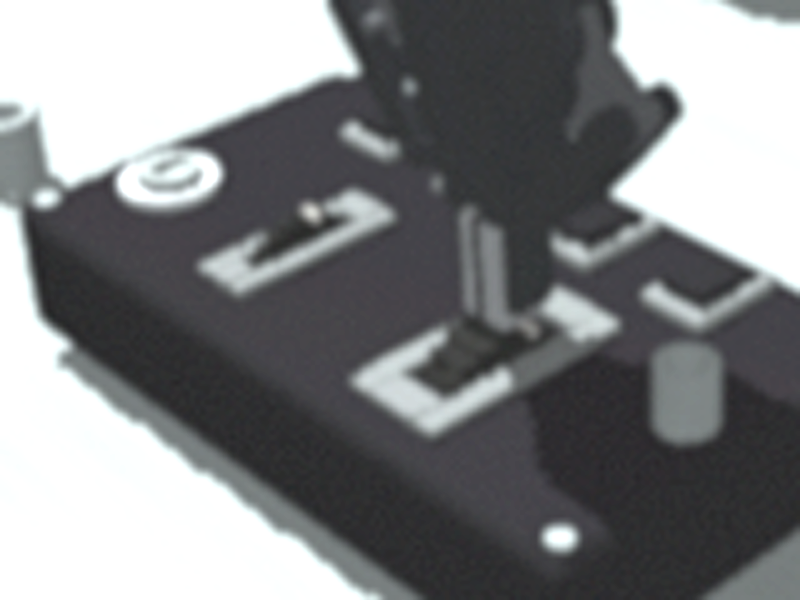

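>>> {"method": "apply_moves", "body": {"moves": "1 0 0 -0.1 0 0 0; 1 0 0 -0.1 0 0 0; 1 0 0.1 0 0 0 0; 1 0 0.1 0 0 0 0; 1 0 0 0.1 0 0 0; 1 0 0 0.05 0 0 0; 1 0 0 0.03 0 0 0; 1 0 0 0.02 0 0 0; 1 0 0 0 0 0 0; 1 0 0 0 0 0 0"}}

```text
t: 6.67
eef_pos: [0.4864, 0.0374, 0.0724]
tool_rot: [0.0, 0.726, -0.687, -0.0]
contact_force: [-1.7, -1.5, 3.2]
gripper_width: -0.001
```

>>> {"method": "apply_moves", "body": {"moves": "1 0 0 0.005 0 0 0; 1 0 -0.03 0 0 0 0; 1 0 -0.03 0 0 0 0; 1 0 -0.03 0 0 0 0; 1 0 -0.03 0 0 0 0; 1 0 -0.03 0 0 0 0; 1 0 -0.03 0 0 0 0; 1 0 0 0 0 0 0; 1 0 0 0 0 0 0"}}

```text
t: 7.42
eef_pos: [0.5082, 0.0391, 0.0717]
tool_rot: [0.0, 0.726, -0.687, -0.0]
contact_force: [-3.3, -0.5, 5.2]
gripper_width: -0.004
```

>>> {"method": "apply_moves", "body": {"moves": "1 0 0 -0.1 0 0 0; 1 0 0 -0.2 0 0 0; 1 0 0 -0.33 0 0 0; 1 0 0.33 -0.33 0 0 0; 1 0 0.3 -0.33 0 0 0; 1 0 0 -0.33 0 0 0; 1 0 0 -0.33 0 0 0; 1 0 0 0 0 0 0"}}

```text
t: 8.08
eef_pos: [0.4546, 0.037, 0.2953]
tool_rot: [-0.005, 0.727, -0.687, 0.005]
contact_force: [2.2, -0.4, -0.2]
gripper_width: 0.001
```

```bash
python3 look.py 3
```

```text
[0.4546 0.037  0.2953] [ 2.17 -0.35 -0.17] 8.0833
tcp px side zoom [ 287.64023655 -386.77106532]
```

View pics/s3.png

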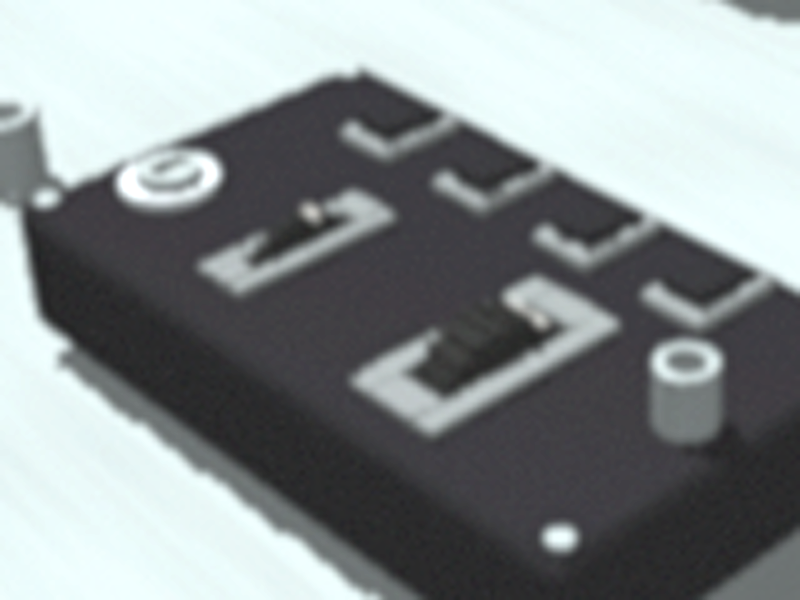

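View pics/t3.png

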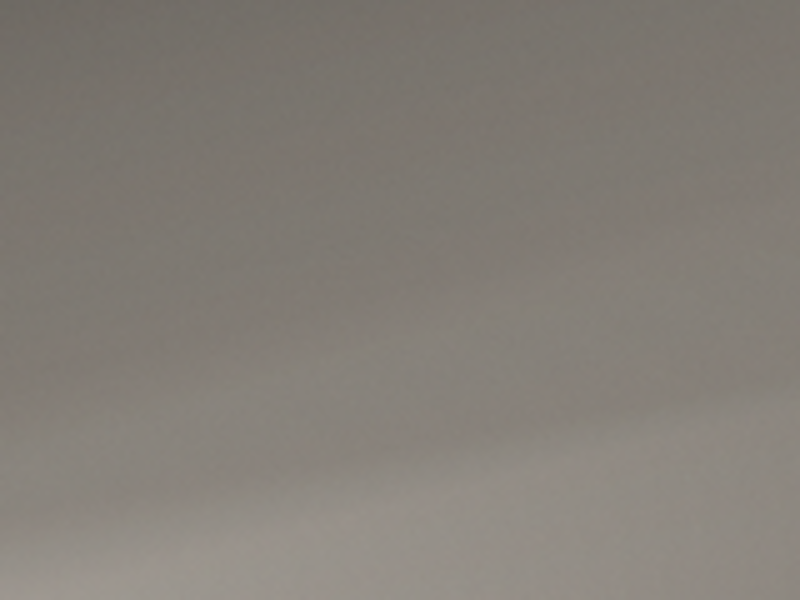

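>>> {"method": "apply_moves", "body": {"moves": "1 0.33 0 0 0 0 0; 1 0.33 0 0 0 0 0; 1 0.33 0 0 0 0 0; 1 0.33 0 0 0 0 0; 1 0.33 0 0 0 0 0; 1 0.33 0 0 0 0 0; 1 0 0 0 0 0 0; 1 0 0 0 0 0 0"}}

```text
t: 8.85
eef_pos: [0.4628, -0.2038, 0.2853]
tool_rot: [0.0, 0.725, -0.689, -0.001]
contact_force: [0.3, 1.6, -0.2]
gripper_width: 0.002
```

```bash
python3 look.py 4; python3 - <<'E'
from h import *
T=imaging.read_camera("top");S=imaging.read_camera("side")
c,s=np.cos(.0545),np.sin(.0545)
for v in(1.1,1.2,1.3,1.4):
    a=v-.7;x=.028*np.sin(a);w=np.array([.5012+c*x,.0383+s*x,.048+.028*np.cos(a)])
    print(v,(proj(T,w)-[225.6,167.6])*5,(proj(S,w)-[189.6,149.6])*5)
E
```

```text
[ 0.4628 -0.2038  0.2853] [ 0.28  1.57 -0.23] 8.85
tcp px side zoom [1166.11983018  -36.00323932]
1.1 [443.71145191 290.05117486] [514.01605599 309.13967654]
1.2 [443.3150313  282.64447985] [520.35022638 309.10366154]
1.3 [442.94294697 275.75028664] [526.3458944 309.9170978]
1.4 [442.5990642  269.43971535] [531.94597365 311.56306324]
```

View pics/t4.png

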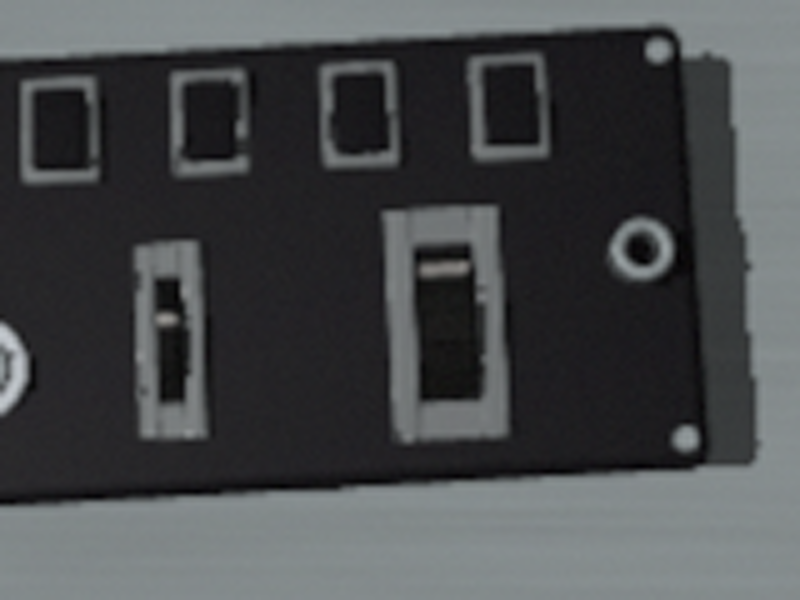

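View pics/s4.png

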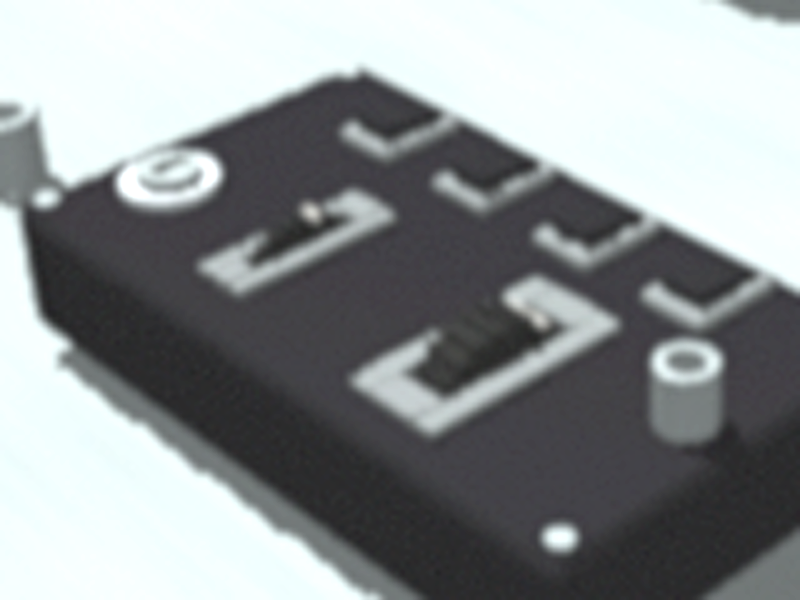

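Top view: the white rib sits at (444,269) in the zoom, where 1.4 rad predicts (443,269). In the side view it is at about (537,317), near the predicted (532,312). The dimmer's rib is where it was, at (167,319) in this crop, which is (217,319) in the first picture. The last drag slipped against the stop with a reaction of -3.3 N. Everything agrees, so I am handing in.

```bash
python3 -c "
from station import bot
print(bot.hand_in())"
```

```text
the job is handed in; nothing more can be done
None
```

I rolled the wide levelling wheel to its stop on the rockers' side with the shut fingertips, in two strokes at about 3 to 5 N. I then lifted the finger clear and handed in at about 9 s.

- **Levelling wheel:** the white rib started at about 0.42 rad. In the top view it now lies within a pixel of where 1.4 rad predicts. The side view puts it one to two pixels away, which is within calibration error. On the second stroke the drag force rose to about 3.3 N, as expected with the wheel against its stop.
- **Dimmer wheel:** its rib shows at the same pixels as before. I never touched it.
- **Disagreements:** none of the checks failed. The network's two views of the levelling bezel's centre disagreed by 14 mm, so I fitted its corners in both pictures instead.

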